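# Set the hung safety buttons along a row of jars

## Robot

A 7-joint arm with a two-finger parallel gripper is mounted at the origin on the work surface. World frame = base frame: x ahead of the robot, y to its left, z up, the work surface at z = 0. Lengths are in m, angles in rad, forces in N, time in s.
With the tool pointing down it reaches from about 0.425 to 0.925 m from the base axis. Payload 6.8 kg.
Tool frame: the origin (TCP) lies at the very end of the fingers, on their centre line; the grasp point (between the pads) lies 19 mm behind it (r.tcp_to_grasp is the distance from the TCP to the grasp point, in m); z points along the fingers, y is the line along which they close (so a half turn about z gives the same grasp; the last joint's range is limited). The gripper opens to 85 mm and grips with 20 to 120 N. Pads are 22 mm wide; open, the fingers measure 114 mm over their backs; the gripper's body (76 mm by 85 mm) begins 54 mm behind the grasp point. The pads swing forward as they close: fully open they stand 13 mm farther back than shut.
Start: joints at [1.142, 0.477, 0.022, 1.555, -0.011, 1.109, -0.083], TCP at [0.213, -0.641, 0.231] pointing down, gripper open.
Joint ranges: [-2.96, 2.96], [-0.34, 2.1], [-1.41, 1.46], [0.24, 2.44], [-1.37, 4.51], [0.17, 1.92], [-2.96, 2.96]. Speed limits (rad/s): [2.39, 2.39, 3.14, 3.14, 3.14, 3.14, 3.14].

## Interface

Orientations are given as a rotation vector (axis times angle).
In Python, from bench import r gives the robot as it stands.
- The arm moves only by the tool step_arm, never from a script. Its argument "moves" is a list of rows, each a list of 7 numbers: the shift along the tool's x, y, z in mm, then the turn, a rotation vector about the tool's x, y, z in rad, then the finger opening in mm, from 0 to 85.4. A call has 1 to 8 rows; each row is the pose to reach, as a shift and turn from the pose commanded when the call began, along the tool's axes at that moment; what a row does not reach only later rows make up. A row lasts 1/10 s, in which the tool goes at most 50 mm and 8.59 degrees, less where a joint would pass 70% of its speed; a pose out of reach is approached as far as the arm can. A call with a gripper value outside its range is refused whole. The fingers move at their own pace and stop on an object; "grip_force" is the grip in N (left out, the last holds). Time passes only in rows, so rows that repeat a pose let the fingers close. It gives the time, the measured TCP pose, the force, the opening and the grip force at its end, in the units of the state.
- r.get_obs(): the state, without advancing time (a new reading comes with each control period).
- r.grab_frame(name): name is "side" or "top" or "wrist"; returns a dict with "image" (400x640x3 uint8, red, green, blue), "depth" (400x640 float32, m along the optical axis (not along the pixel's ray), 0 where there is no reading), "mtx" (3x3 intrinsics, pixels), "rvec" (rotation vector, rad) and "tvec" (3), from world to camera coordinates, as OpenCV has them. Camera axes: x right, y down, z forward; pixel columns grow to the right and rows downward; lengths in m; the calibration is good to about 2 mm. A picture is of the moment at which its call begins.
- r.hand_in(): hands the job in; it is judged then, once.
The state is a dict: "clock": time; "joints": joint angles; "qvel": joint speeds; "tau": joint torques, N m; "tcp_pos": TCP position; "orientation": TCP orientation; "contact_force": force on the tool from outside, world axes, zero at the start; "moment": the same for the moment, N m; "grip_width": finger opening in m; "gripper_force": force on a finger pad.
Only numpy, scipy, OpenCV 4.12 (cv2) and the standard library are available. Lean on these libraries where they do the work, as an engineer would, in place of code of your own. Each camera call takes 0.05 s, during which the arm holds its last target. There are 200 camera calls.

## Task

The safety buttons in the lids of the gold-lidded jars have stayed up although the jars have cooled. Run a fingertip along the row in a single pass from one end to the other, never more than a few centimetres above the lids on the way, gently pressing each button fully down in turn. The jars stay standing in the crate and are not gripped or lifted; the white-lidded jars and the funnel are left alone.

Things in the scene. Friction and masses are not known exactly. Their poses are not given: they have to be found in the camera images.
- crate: blue crate fixed on the bench, 300 mm (its x) by 400 mm (y) by 120 mm high, walls 12 mm; origin at the centre of its underside. Three rows of places run along its y, at x = -92, 0, +92 mm, places 92 mm apart: one row of four gold-lidded jars, one of three white-lidded, one empty, in any order. (A second crate of open jars, 130 mm high, stands at y above 0.48 m, robot's left; not part of the job.)
- gold0: glass jar of red kidney beans with a gold screw lid, loose in the crate, 86 mm in diameter, about 0.6 kg; number 0 of the gold row counted from the robot's left (+y); origin at the centre of its underside, 9 mm above the bench, its z axis up; the flat top of the 82 mm lid lies 126 mm above the origin (15 mm above the crate's rim)
- button0 (a joint): travel (m) of the round safety button in the centre of gold0's lid: 0 standing up, 0.003 fully down. It moves against about 3 N and stays where it is left
- button0_top (a point): centre of the top of that button, a 30 mm dome, flat over its middle 18 mm, in the lid's own gold; it stands about 3.5 mm above the lid's flat when up and 0.5 mm when down
- gold1: glass jar of red kidney beans with a gold screw lid, loose in the crate, 86 mm in diameter, about 0.6 kg; number 1 of the gold row counted from the robot's left (+y); origin at the centre of its underside, 9 mm above the bench, its z axis up; the flat top of the 82 mm lid lies 126 mm above the origin (15 mm above the crate's rim)
- button1 (a joint): travel (m) of the round safety button in the centre of gold1's lid: 0 standing up, 0.003 fully down. It moves against about 3 N and stays where it is left
- button1_top (a point): centre of the top of that button, a 30 mm dome, flat over its middle 18 mm, in the lid's own gold; it stands about 3.5 mm above the lid's flat when up and 0.5 mm when down
- gold2: glass jar of red kidney beans with a gold screw lid, loose in the crate, 86 mm in diameter, about 0.6 kg; number 2 of the gold row counted from the robot's left (+y); origin at the centre of its underside, 9 mm above the bench, its z axis up; the flat top of the 82 mm lid lies 126 mm above the origin (15 mm above the crate's rim)
- button2 (a joint): travel (m) of the round safety button in the centre of gold2's lid: 0 standing up, 0.003 fully down. It moves against about 3 N and stays where it is left
- button2_top (a point): centre of the top of that button, a 30 mm dome, flat over its middle 18 mm, in the lid's own gold; it stands about 3.5 mm above the lid's flat when up and 0.5 mm when down
- gold3: glass jar of red kidney beans with a gold screw lid, loose in the crate, 86 mm in diameter, about 0.6 kg; number 3 of the gold row counted from the robot's left (+y); origin at the centre of its underside, 9 mm above the bench, its z axis up; the flat top of the 82 mm lid lies 126 mm above the origin (15 mm above the crate's rim)
- button3 (a joint): travel (m) of the round safety button in the centre of gold3's lid: 0 standing up, 0.003 fully down. It moves against about 3 N and stays where it is left
- button3_top (a point): centre of the top of that button, a 30 mm dome, flat over its middle 18 mm, in the lid's own gold; it stands about 3.5 mm above the lid's flat when up and 0.5 mm when down
- white0: glass jar of pale beans with a white lid whose button is already flat; same size as the gold ones; origin at the centre of its underside, lid top 126 mm above it; loose, to be left alone
- white1: glass jar of pale beans with a white lid whose button is already flat; same size as the gold ones; origin at the centre of its underside, lid top 126 mm above it; loose, to be left alone
- white2: glass jar of pale beans with a white lid whose button is already flat; same size as the gold ones; origin at the centre of its underside, lid top 126 mm above it; loose, to be left alone
- funnel: steel jar funnel standing on its wide mouth on the bench at the robot's right of the crate, 104 mm wide at the foot, 85 mm high; origin at the centre of its underside; loose, to be left alone

How it is judged:
By the outcome, as a careful person would: the job done as asked, in the order asked, and still so for the second after the job is handed in, with the robot touching nothing.
It also fails if it takes over 51 s, if anything falls off the work surface, if the arm or the gripper's body presses on something with over 40 N, if the wrist force passes 120 N, or if a joint passes its speed limit or range.

## Working session

There is one attempt and no reset: what is moved stays moved. The work goes in short steps, Python scripts to look and compute and a tool call to move; the robot and the scene stay as the last step left them, time stands still between calls to the robot, and variables do not carry over. Pictures are saved under pics/ and viewed, at most 10 in all, crops included, and the job is handed in when it is done.

Besides the shell and the picture viewer there is one more tool, called by a JSON object that holds its "fn" and its "kwargs". step_arm: Moves the arm, as the interface text tells. Its arguments: {"type":"object","properties":{"moves":{"type":"array","items":{"type":"array","items":{"type":"number"}}},"grip_force":{"type":"number"}},"required":["moves"]}

```bash
mkdir -p pics; cat > h.py <<'E'
import numpy as np, cv2
from bench import r
def grab(n):
    f=r.grab_frame(n); np.savez(f'pics/{n}.npz',**f); return f
def world(f,u,v,z=None):
    """pixel -> world: by depth, or on the plane at height z"""
    R=cv2.Rodrigues(np.array(f['rvec'],float))[0]; t=np.array(f['tvec'],float).ravel()
    d=np.linalg.inv(f['mtx'])@[u,v,1.]; c=-R.T@t; w=R.T@d
    s=f['depth'][int(round(v)),int(round(u))] if z is None else (z-c[2])/w[2]
    return c+s*w
E
python3 - <<'E'
from h import *
o=r.get_obs(); print({k:np.round(v,3) for k,v in o.items()})
for n in('top','side'):
    f=grab(n); cv2.imwrite(f'pics/{n}0.png',f['image'][:,:,::-1])
E
```

```text
{'clock': np.float64(0.0), 'joints': array([ 1.142,  0.478,  0.022,  1.556, -0.012,  1.109, -0.083]), 'qvel': array([ 0.001, -0.001,  0.   ,  0.001, -0.001,  0.002, -0.001]), 'tau': array([ 0.0000e+00, -5.9645e+01,  1.6080e+00, -2.8119e+01,  1.2000e-02,
        9.0000e-03,  0.0000e+00]), 'tcp_pos': array([ 0.213, -0.64 ,  0.23 ]), 'orientation': array([-3.099e+00, -5.020e-01,  1.000e-03]), 'contact_force': array([-0.11 , -0.198,  0.316]), 'moment': array([ 0.02 ,  0.069, -0.028]), 'gripper_force': np.float64(0.0), 'grip_width': np.float64(0.086)}
```

View pics/top0.png

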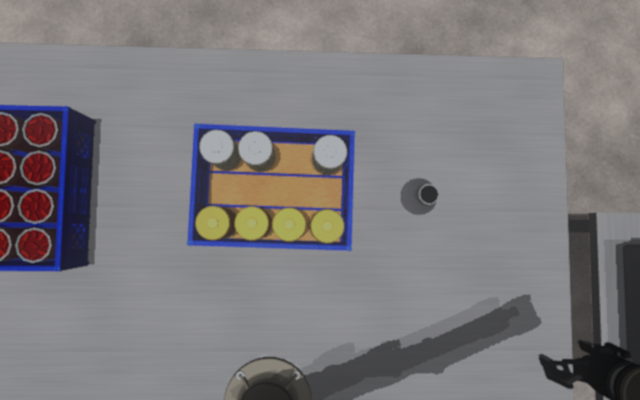

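View pics/side0.png

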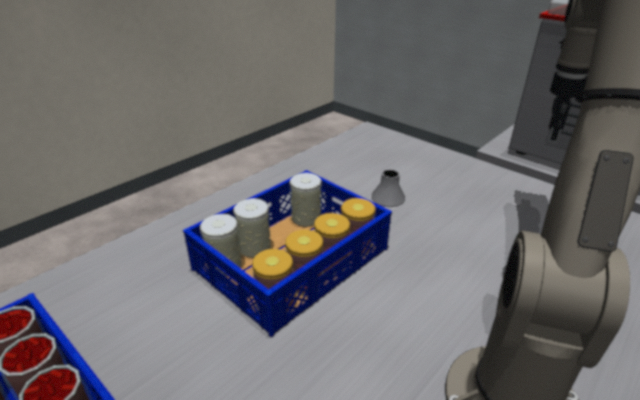

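```bash
python3 - <<'E'
from h import *
f=np.load('pics/top.npz'); im=f['image']
hsv=cv2.cvtColor(im,cv2.COLOR_RGB2HSV)
m=cv2.inRange(hsv,(22,120,90),(35,255,255)); m[:,:180]=0; m[:,360:]=0
n,l,s,c=cv2.connectedComponentsWithStats(m)
for i in range(1,n):
    if s[i,4]>200:
        print(s[i],c[i].round(1),world(f,*c[i],.135).round(4),world(f,*c[i]).round(4))
for p in [(195,125),(354,131),(350,249),(189,245)]: print(p,world(f,*p,.12).round(4))
print(world(f,428,194,.085), world(f,213,148,.135))
d=im[185:265,180:360,::-1]; cv2.imwrite('pics/c1.png',cv2.resize(d,None,fx=4.4,fy=4.4,interpolation=cv2.INTER_CUBIC))
E
```

```text
[196 207  34  33 808] [212.6 222.6] [0.4784 0.1298 0.135 ] [0.4784 0.1293 0.1373]
[234 207  35  33 822] [251.1 223.1] [0.4784 0.0379 0.135 ] [0.4784 0.0375 0.1385]
[272 209  34  32 799] [288.7 224.2] [ 0.4767 -0.0525  0.135 ] [ 0.4767 -0.0525  0.136 ]
[311 210  32  32 750] [326.5 225.8] [ 0.4737 -0.144   0.135 ] [ 0.4737 -0.1439  0.1365]
(195, 125) [0.719  0.1835 0.12  ]
(354, 131) [ 0.7124 -0.2121  0.12  ]
(350, 249) [ 0.4173 -0.2037  0.12  ]
(189, 245) [0.4235 0.1886 0.12  ]
[ 0.55906555 -0.41166748  0.085     ] [0.65931372 0.13409777 0.135     ]
```

View pics/c1.png

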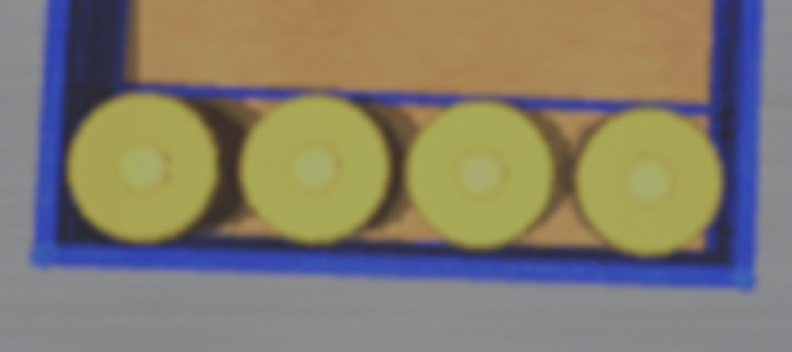

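{"fn": "step_arm", "kwargs": {"moves": [[15, -14, 0, 0, 0, 0.04, 40], [45, -43, 0, 0, 0, 0.12, 20], [77, -74, 0, 0, 0, 0.2, 0], [109, -105, 0, 0, 0, 0.28, 0], [141, -135, 0, 0, 0, 0.32, 0], [170, -163, 0, 0, 0, 0.321, 0], [193, -185, 0, 0, 0, 0.321, 0], [203, -195, 0, 0, 0, 0.321, 0]], "grip_force": 20}}

```text
clock: 0.9
tcp_pos: [0.3456, -0.3884, 0.2311]
orientation: [-3.14, -0.006, -0.0]
contact_force: [-0.8, -0.5, -0.3]
grip_width: -0.0001
gripper_force: 0.0
```

{"fn": "step_arm", "kwargs": {"moves": [[10, -20, 0, 0, 0, 0, 0], [31, -59, 0, 0, 0, 0, 0], [53, -101, 3, 0, 0, 0, 0], [75, -143, 10, 0, 0, 0, 0], [97, -185, 18, 0, 0, 0, 0], [116, -221, 26, 0, 0, 0, 0], [126, -240, 30, 0, 0, 0, 0], [128, -244, 31, 0, 0, 0, 0]]}}

```text
clock: 1.7
tcp_pos: [0.473, -0.1455, 0.1997]
orientation: [-3.141, -0.006, 0.001]
contact_force: [-0.1, -0.3, -0.2]
grip_width: 0.0002
gripper_force: 0.0
```

```bash
python3 - <<'E'
from h import *
o=r.get_obs(); print(o['clock'],o['tcp_pos'].round(4),o['orientation'].round(4),o['joints'].round(2),o['contact_force'].round(2))
f=grab('wrist'); cv2.imwrite('pics/w1.png',f['image'][:,:,::-1])
E
```

```text
1.7 [ 0.473  -0.1455  0.1997] [-3.1407e+00 -5.7000e-03  8.0000e-04] [ 0.36  0.23 -0.22  2.    0.06  0.92 -1.45] [-0.05 -0.25 -0.15]
```

View pics/w1.png

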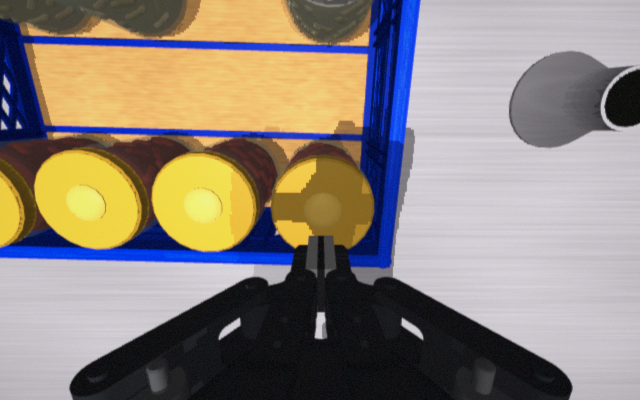

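The wrist view shows the shut fingertips at about (320,238), with the buttons of gold3 at (323,209), gold2 at (203,205) and gold1 at (86,203).

```bash
python3 - <<'E'
from h import *
f=dict(np.load('pics/wrist.npz'))
for p in [(323,209),(203,205),(86,203)]: print(p,world(f,*p,.1383).round(4),world(f,*p).round(4))
print(world(f,320,238).round(4), cv2.projectPoints(np.array([[.473,-.1455,.1997]]),f['rvec'],f['tvec'],f['mtx'],None)[0].ravel())
t=np.load('pics/top.npz')
for p in [(212.35,223.0),(251.4,222.8),(288.7,224.2),(327.1,225.7)]: print(world(t,*p,.1383).round(4))
E
```

```text
(323, 209) [ 0.4768 -0.1479  0.1383] [ 0.476  -0.1479  0.136 ]
(203, 205) [ 0.4795 -0.0565  0.1383] [ 0.4791 -0.056   0.1371]
(86, 203) [0.4807 0.0324 0.1383] [ 0.549 -0.146  0.341]
[ 0.4841 -0.1458  0.2048] [319.38713353 252.18260157]
[0.4775 0.1296 0.1383]
[0.479  0.0368 0.1383]
[ 0.4767 -0.0526  0.1383]
[ 0.4741 -0.1453  0.1383]
```

{"fn": "step_arm", "kwargs": {"moves": [[1, 0.5, 8, 0, 0, 0, 0], [2, 1, 26, 0, 0, 0, 0], [2, 1, 42, 0, 0, 0, 0], [2, 1, 52, 0, 0, 0, 0], [2, 1, 56, 0, 0, 0, 0], [2, 1, 56, 0, 0, 0, 0]]}}

```text
clock: 2.35
tcp_pos: [0.4736, -0.1494, 0.144]
orientation: [3.142, -0.002, -0.001]
contact_force: [0.2, -0.3, 0.0]
grip_width: 0.0001
gripper_force: 0.0
```

{"fn": "step_arm", "kwargs": {"moves": [[1, -1, 0, 0, 0, 0, 0], [1, -2, 1, 0, 0, 0, 0], [1, -2, 2, 0, 0, 0, 0], [1, -2, 2, 0, 0, 0, 0]]}}

```text
clock: 2.75
tcp_pos: [0.4752, -0.1464, 0.1425]
orientation: [3.141, 0.0, 0.001]
contact_force: [0.2, -0.7, 0.1]
grip_width: 0.0001
gripper_force: 0.0
```

```bash
python3 - <<'E'
from h import *
o=r.get_obs(); print(o['clock'],o['tcp_pos'].round(4),o['orientation'].round(4),o['qvel'].round(3),o['contact_force'].round(2))
f=grab('wrist'); cv2.imwrite('pics/w2.png',f['image'][:,:,::-1])
for p in [(.4736,-.1475,.142)]: print(cv2.projectPoints(np.array([o['tcp_pos']]),f['rvec'],f['tvec'],f['mtx'],None)[0].ravel())
o=r.get_obs(); print(o['clock'],o['tcp_pos'].round(4))
E
```

```text
2.75 [ 0.4752 -0.1464  0.1425] [3.1415e+00 1.0000e-04 5.0000e-04] [ 0.003 -0.    -0.     0.001 -0.001  0.    -0.001] [ 0.24 -0.66  0.07]
[319.2924595  252.22995052]
2.8 [ 0.4751 -0.1465  0.1425]
```

View pics/w2.png

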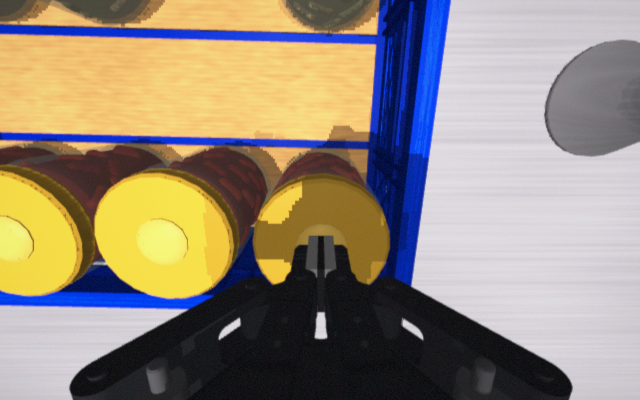

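{"fn": "step_arm", "kwargs": {"moves": [[1, 1, 2, 0, 0, 0, 0], [1, 1, 4, 0, 0, 0, 0], [1, 1, 5, 0, 0, 0, 0], [1, 1, 6, 0, 0, 0, 0], [1, 1, 6, 0, 0, 0, 0]]}}

```text
clock: 3.3
tcp_pos: [0.4762, -0.1477, 0.1363]
orientation: [3.141, -0.001, 0.0]
contact_force: [0.2, -0.5, 0.4]
grip_width: -0.0001
gripper_force: 0.5
```

{"fn": "step_arm", "kwargs": {"moves": [[0, 0, 0.5, 0, 0, 0, 0], [0, 0, 1, 0, 0, 0, 0]]}}

```text
clock: 3.5
tcp_pos: [0.4763, -0.1477, 0.1356]
orientation: [3.141, -0.001, 0.001]
contact_force: [-1.2, -0.8, 9.0]
grip_width: -0.0003
gripper_force: 4.7
```

{"fn": "step_arm", "kwargs": {"moves": [[0, 0, 0.5, 0, 0, 0, 0], [0, 0, 1, 0, 0, 0, 0]]}}

```text
clock: 3.7
tcp_pos: [0.4763, -0.1477, 0.1355]
orientation: [3.141, -0.001, 0.001]
contact_force: [-5.0, 0.7, 17.4]
grip_width: 0.0002
gripper_force: 9.0
```

{"fn": "step_arm", "kwargs": {"moves": [[0, 0, -4, 0, 0, 0, 0], [0, 0, -14, 0, 0, 0, 0], [0, -10, -16, 0, 0, 0, 0], [1, -35, -16, 0, 0, 0, 0], [2, -62, -16, 0, 0, 0, 0], [2, -83, -16, 0, 0, 0, 0], [2, -91, -16, 0, 0, 0, 0], [2, -92, -16, 0, 0, 0, 0]]}}

```text
clock: 4.5
tcp_pos: [0.4781, -0.0542, 0.1504]
orientation: [-3.141, -0.004, -0.0]
contact_force: [0.5, -0.3, 1.0]
grip_width: 0.0
gripper_force: 0.0
```

```bash
python3 - <<'E'
from h import *
o=r.get_obs(); print(o['clock'],o['tcp_pos'].round(4),o['orientation'].round(4),o['qvel'].round(3),o['contact_force'].round(2))
f=grab('wrist'); cv2.imwrite('pics/w3.png',f['image'][:,:,::-1])
E
```

```text
4.5 [ 0.4781 -0.0542  0.1504] [-3.1414e+00 -3.5000e-03 -1.0000e-04] [ 0.011  0.     0.028 -0.003  0.008  0.    -0.004] [ 0.52 -0.32  1.04]
```

View pics/w3.png

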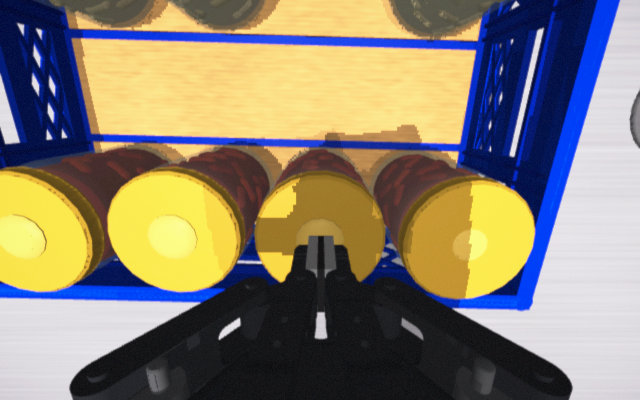

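Gold3's button, at (470,244), now shows only its small flat, so it is down. Gold2's lid is centred under the fingers at x≈320, gold1's button is at (172,236) and gold0's at (20,236).

```bash
python3 - <<'E'
from h import *
f=dict(np.load('pics/wrist.npz'))
for p in [(470,244),(320.5,240),(172,236),(20,236)]: print(p,world(f,*p,.1375).round(4))
E
```

```text
(470, 244) [ 0.4771 -0.1453  0.1375]
(320.5, 240) [ 0.4794 -0.0549  0.1375]
(172, 236) [0.4816 0.0342 0.1375]
(20, 236) [0.4813 0.1255 0.1375]
```

{"fn": "step_arm", "kwargs": {"moves": [[0, 0, 4, 0, 0, 0, 0], [0, 0, 9, 0, 0, 0, 0], [0, 0, 12, 0, 0, 0, 0], [0, 0, 14, 0, 0, 0, 0], [0, 0, 14.5, 0, 0, 0, 0], [0, 0, 15, 0, 0, 0, 0]]}}

```text
clock: 5.15
tcp_pos: [0.478, -0.0564, 0.1356]
orientation: [3.141, -0.002, -0.001]
contact_force: [-3.6, -3.9, 9.6]
grip_width: 0.0002
gripper_force: 4.9
```

{"fn": "step_arm", "kwargs": {"moves": [[0, 0, 0.5, 0, 0, 0, 0], [0, 0, 1, 0, 0, 0, 0]]}}

```text
clock: 5.35
tcp_pos: [0.4781, -0.0564, 0.1355]
orientation: [3.14, -0.002, -0.0]
contact_force: [-6.3, -3.1, 19.6]
grip_width: 0.0
gripper_force: 9.7
```

{"fn": "step_arm", "kwargs": {"moves": [[0, 0, -4, 0, 0, 0, 0], [0, 0, -14, 0, 0, 0, 0], [0, -10, -16, 0, 0, 0, 0], [1, -35, -16, 0, 0, 0, 0], [2, -62, -16, 0, 0, 0, 0], [2.5, -83, -16, 0, 0, 0, 0], [2.5, -91.5, -16, 0, 0, 0, 0], [2.5, -91.5, -16, 0, 0, 0, 0]]}}

```text
clock: 6.15
tcp_pos: [0.4806, 0.0376, 0.1504]
orientation: [-3.141, -0.004, -0.0]
contact_force: [0.6, 0.2, 0.3]
grip_width: 0.0001
gripper_force: 0.0
```

{"fn": "step_arm", "kwargs": {"moves": [[0, 0, 0, 0, 0, 0, 0], [0, 0, 4, 0, 0, 0, 0], [0, 0, 9, 0, 0, 0, 0], [0, 0, 12, 0, 0, 0, 0], [0, 0, 14, 0, 0, 0, 0], [0, 0, 14.5, 0, 0, 0, 0], [0, 0, 15, 0, 0, 0, 0]]}}

```text
clock: 6.85
tcp_pos: [0.4805, 0.0353, 0.1356]
orientation: [3.141, -0.001, -0.001]
contact_force: [-3.6, -3.3, 10.2]
grip_width: -0.0
gripper_force: 5.0
```

{"fn": "step_arm", "kwargs": {"moves": [[0, 0, 0.5, 0, 0, 0, 0], [0, 0, 1, 0, 0, 0, 0]]}}

```text
clock: 7.05
tcp_pos: [0.4808, 0.0353, 0.1355]
orientation: [3.14, -0.001, 0.0]
contact_force: [-7.1, -3.6, 19.8]
grip_width: -0.0001
gripper_force: 9.8
```

{"fn": "step_arm", "kwargs": {"moves": [[0, 0, -4, 0, 0, 0, 0], [0, 0, -14, 0, 0, 0, 0], [0, -10, -16, 0, 0, 0, 0], [0, -35, -16, 0, 0, 0, 0], [0, -62, -16, 0, 0, 0, 0], [0, -83, -16, 0, 0, 0, 0], [0, -92, -16, 0, 0, 0, 0], [0, -92, -16, 0, 0, 0, 0]]}}

```text
clock: 7.85
tcp_pos: [0.4805, 0.1297, 0.1504]
orientation: [-3.141, -0.004, -0.0]
contact_force: [0.1, 0.3, 1.3]
grip_width: 0.0
gripper_force: 0.0
```

```bash
python3 - <<'E'
from h import *
o=r.get_obs(); print(o['clock'],o['tcp_pos'].round(4),o['orientation'].round(4),o['qvel'].round(3),o['contact_force'].round(2))
f=grab('wrist'); cv2.imwrite('pics/w4.png',f['image'][:,:,::-1])
E
```

```text
7.85 [0.4805 0.1297 0.1504] [-3.1409e+00 -4.3000e-03 -3.0000e-04] [ 0.03  -0.005  0.037  0.016  0.006  0.004  0.022] [0.13 0.31 1.33]
```

View pics/w4.png

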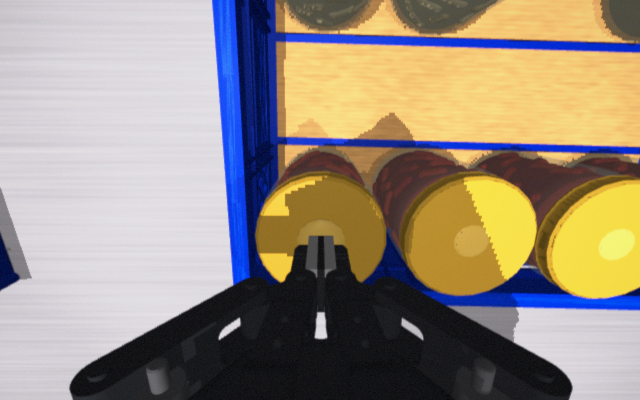

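Gold1's button at (471,241) and gold2's at (616,245) are down, and gold0's lid is centred under the fingers at x≈321. I'll press gold0 next.

{"fn": "step_arm", "kwargs": {"moves": [[0, 0, 0, 0, 0, 0, 0], [0, -0.5, 4, 0, 0, 0, 0], [0, -0.5, 9, 0, 0, 0, 0], [0, -0.5, 12, 0, 0, 0, 0], [0, -0.5, 14, 0, 0, 0, 0], [0, -0.5, 14.5, 0, 0, 0, 0], [0, -0.5, 15, 0, 0, 0, 0]]}}

```text
clock: 8.6
tcp_pos: [0.4806, 0.1279, 0.1356]
orientation: [3.141, -0.001, -0.0]
contact_force: [-2.8, -3.5, 10.1]
grip_width: 0.0003
gripper_force: 4.9
```

{"fn": "step_arm", "kwargs": {"moves": [[0, 0, 0.5, 0, 0, 0, 0], [0, 0, 1, 0, 0, 0, 0]]}}

```text
clock: 8.8
tcp_pos: [0.4808, 0.1279, 0.1355]
orientation: [3.141, -0.001, 0.0]
contact_force: [-6.0, -3.6, 19.0]
grip_width: -0.0003
gripper_force: 9.5
```

{"fn": "step_arm", "kwargs": {"moves": [[0, 0, -4, 0, 0, 0, 0], [0, 0, -14, 0, 0, 0, 0], [0, 0, -35, 0, 0, 0, 0], [0, 0, -55, 0, 0, 0, 0], [0, 0, -68, 0, 0, 0, 0], [0, 0, -70, 0, 0, 0, 0], [0, 0, -70, 0, 0, 0, 0]]}}

```text
clock: 9.5
tcp_pos: [0.4806, 0.1285, 0.2044]
orientation: [-3.142, 0.0, -0.001]
contact_force: [-0.5, -0.8, 0.2]
grip_width: -0.0002
gripper_force: 0.0
```

```bash
python3 - <<'E'
from h import *
o=r.get_obs(); print(o['clock'],o['tcp_pos'].round(4),o['contact_force'].round(2))
f=grab('wrist'); cv2.imwrite('pics/w5.png',f['image'][:,:,::-1])
E
```

```text
9.5 [0.4806 0.1285 0.2044] [-0.48 -0.85  0.16]
```

View pics/w5.png

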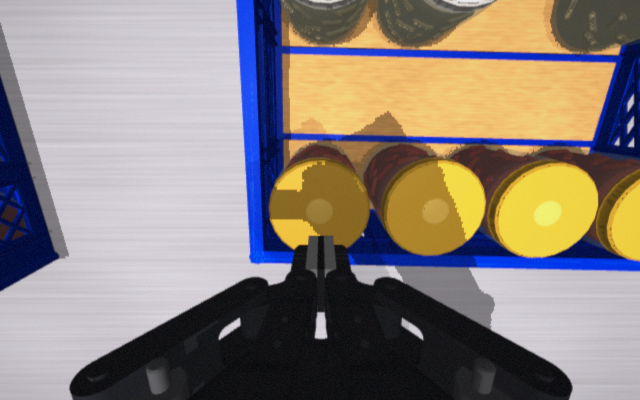

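The buttons of gold0 (319,210), gold1 (435,211) and gold2 (547,213) all show the small flat. Gold3's was seen down earlier, so all four are pressed. The jars are standing and the tool is clear.

```bash
python3 -c "
from bench import r
print(r.hand_in())"
```

```text
the job is handed in; nothing more can be done
None
```

All four gold-lid buttons were pressed fully down in one pass from gold3 to gold0, about 15 mm above the lids between jars and with at most about 20 N, and the job is handed in; the white-lidded jars and funnel were not touched.

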